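Level the drainer shelf with board and spirit level

TASK

Lay the thin wooden board flat along the middle of the slatted steel shelf, then stand the spirit level upright on the board, lengthwise along the shelf, letting go of each. Turn the round black knob of the shelf's screw foot until the bubble sits centred between its two lines, then press down on the top of the level with closed fingertips, about as hard as the weight of a one-litre bottle, and finish while still pressing, with the bubble still centred. Leave everything else where it is.

Things in the scene. Friction and masses are not known exactly. Their poses are not given: they have to be found in the camera images.
- deck_mid (a point): Centre of the top of the slatted steel shelf, 130 x 250 mm, 60 mm above the table. y: along its long side, away from the screw foot; x across, z up out of the deck. It rocks about a line along x, 80 mm from here on the +y side, over two fixed legs; at the start the screw end is 1 to 3 degrees low. Slats of 34 mm run across, gaps 20 mm.
- foot_grip (a point): Middle of the round black knob on the shelf's screw foot: diameter 44 mm, 26 mm high, upright axis, this point 113 mm above the table, 180 mm from the shelf's centre. It does not rise. Clockwise from above raises this end of the shelf; stiff (0.14 N m), stays where left. 1 rad clockwise moves the bubble of a level lying along the shelf 10 mm towards the knob.
- board: Thin flat wooden board, 220 x 56 x 8 mm, lying on the table. Origin: centre of its underside; x along its length, y across its width, z up. 0.12 kg.
- level: Aluminium spirit level, 200 x 26 x 40 mm high, 0.44 kg, black ends, standing right way up. Origin: centre of its underside; x along its length, y across, z up. The vial lies along x in a 72 mm notch in the middle of the top; the flat shoulders on either side, 40 mm above the underside, are 64 x 26 mm, centred 68 mm from the middle.
- bubble (a joint): Position of the white bubble in the level's vial, m from the middle, positive towards the level's +x; it floats to the higher end, 7 mm per degree of slope (0.4 m per rad), limits +-24 mm, settling in 1 s. The two black lines are 10.8 mm either side of the middle, the bubble is 16 mm long.
- cup: Bystander: white ceramic cup, 72 mm across, 70 mm high, origin under its centre.
- spoon: Bystander: black silicone spoon, 240 mm, lying on the table.
- soap: Bystander: soap bottle, 60 mm across, 170 mm high, origin under its centre.
- jar: Bystander: glass jar, 70 mm across, 80 mm high, origin under its centre.
- grater: Bystander: small steel grater, 70 x 50 mm, 141 mm high, origin under its centre.
Mind the look-alikes: they are no part of the job. Several things have the shape of the board; the one meant has the colours described above.

How it is judged:
By the outcome, as a careful person would: the job done as asked, in the order asked, and still so for the second after the job is handed in, while the arm keeps its last pose, push and grip.
It also fails if it takes over 72 s, if anything falls off the work surface, if the arm or the gripper's body presses on something with over 40 N, if the wrist force passes 120 N, or if a joint passes its speed limit or range.

ROBOT

A 6-joint arm with a two-finger parallel gripper is mounted at the origin on the work surface. World frame = base frame: x ahead of the robot, y to its left, z up, the work surface at z = 0. Lengths are in m, angles in rad, forces in N, time in s.
With the tool pointing down it reaches from about 0.375 to 0.825 m from the base axis. Payload 5.5 kg.
Tool frame: the origin (TCP) lies at the very end of the fingers, on their centre line; the grasp point (between the pads) lies 19 mm behind it; z points along the fingers, x is the direction in which the jaws open and shut, and the axes are right-handed (so a half turn about z gives the same grasp; the last joint's range is limited). The gripper opens to 85 mm and grips with 20 to 120 N. Pads are 22 mm wide; open, the fingers measure 114 mm over their backs; the gripper's body (76 mm by 85 mm) begins 54 mm behind the grasp point. The pads swing forward as they close: fully open they stand 13 mm farther back than shut.
Start: joints at [1.195, 0.314, -0.047, 1.21, 0, 1.571], TCP at [0.22, 0.558, 0.231] pointing down, gripper open.
Joint ranges: [-2.67, 2.67], [-0.69, 1.73], [-1.03, 1.25], [-2.08, 2.16], [-1.42, 1.45], [-3.14, 3.14]. Speed limits (rad/s): [2.39, 2.39, 3.01, 3.14, 3.14, 3.14].

INTERFACE

Orientations are given as a unit quaternion [x, y, z, w].
In Python, from cell import r gives the robot as it stands.
- The arm moves only by the shell command python3 -m handwheel 'ROWS' [OPENING]. ROWS is JSON, a list of rows, each an object with "offset": the shift along the tool's x, y, z normalised to -1 to 1, where 1 is 0.4 m, a list of three; "rotation": the turn, a rotation vector about the tool's x, y, z normalised to -1 to 1, where 1 is 120 degrees, a list of three. A call has exactly 8 rows; each row is the pose to reach, as a shift and turn from the pose commanded when the call began, along the tool's axes at that moment; what a row does not reach only later rows make up. A row lasts 1/8 s, in which the tool goes at most 62.5 mm and 10.7 degrees, less where a joint would pass 70% of its speed; a pose out of reach is approached as far as the arm can. A call with a number of a shift or a turn outside -1 to 1 is refused whole. A call with a gripper value outside its range is refused whole. OPENING is the closure in counts, from 0 (fully open) to 255 (shut), set as the call begins (- or left out, the last holds). The fingers move at their own pace and stop on an object; the grip force is fixed at half the most. Time passes only in rows, so rows that repeat a pose let the fingers close, or fill a call up. It gives the time, the measured TCP pose, the force and the opening at its end, in the units of the state.
- r.sense(): the state, without advancing time (a new reading comes with each control period).
- r.snapshot(name): name is "scene" or "side" or "wrist"; returns a dict with "pixels" (384x512x3 uint8, blue, green, red), "vfov" (degrees; the focal length in pixels is half the picture's height over the tangent of half this angle, whatever the lens; pixels are square), "cx", "cy" (the principal point, pixels), "world_from_camera" (4x4, takes a point from camera to world coordinates); the wrist camera has in their place "mount" (4x4, takes a point from camera to tool coordinates, whose origin is the TCP and whose axes are the tool frame's). Camera axes: x right, y down, z forward; pixel columns grow to the right and rows downward; lengths in m; the calibration is good to about 2 mm. A picture is of the moment at which its call begins: read the wrist's pose just before it. There is no depth.
- r.sign_off(): hands the job in, once; it reports no verdict.
The state is a dict: "clock": time; "joint_pos": joint angles; "qd": joint speeds; "effort": joint torques, N m; "eef_pos": TCP position; "orientation": TCP orientation; "contact_force": force on the tool from outside, world axes, zero at the start; "torque": the same for the moment, N m; "gripper_width": finger opening in m.
Only numpy, scipy, OpenCV 4.12 (cv2) and the standard library are available. Lean on these libraries where they do the work, as an engineer would, in place of code of your own. Each camera call takes 0.05 s, during which the arm holds its last target.

## Working session

There is one attempt and no reset: what is moved stays moved. The work goes in short steps, Python scripts to look and compute and a shell command to move; the robot and the scene stay as the last step left them, time stands still between calls to the robot, and variables do not carry over. Pictures are saved under pics/ and viewed, and the job is handed in when it is done.

```bash
ls; mkdir -p pics; cat > h.py <<'E'
import numpy as np, cv2
from cell import r
from scipy.spatial.transform import Rotation as R
def snap(n,f):
    s=r.sense(); d=r.snapshot(n); p=np.array(d["pixels"],dtype=np.uint8); cv2.imwrite(f"pics/{f}.png",p)
    f_=p.shape[0]/2/np.tan(np.radians(d["vfov"])/2)
    if "world_from_camera" in d: T=np.array(d["world_from_camera"])
    else:
        W=np.eye(4);W[:3,:3]=R.from_quat(s["orientation"]).as_matrix();W[:3,3]=s["eef_pos"];T=W@np.array(d["mount"])
    np.savez(f"pics/{f}.npz",p=p,f=f_,cx=d["cx"],cy=d["cy"],T=T)
def px(f,u,v,z):
    d=np.load(f"pics/{f}.npz");T=d["T"]
    a=T[:3,:3]@np.array([(u-d["cx"])/d["f"],(v-d["cy"])/d["f"],1]);o=T[:3,3]
    return o+a*(z-o[2])/a[2]
def proj(f,P):
    d=np.load(f"pics/{f}.npz");q=np.linalg.inv(d["T"])@np.append(P,1)
    return d["f"]*q[0]/q[2]+d["cx"],d["f"]*q[1]/q[2]+d["cy"]
def crop(f,u0,v0,u1,v1,k,o):
    p=cv2.imread(f"pics/{f}.png")[v0:v1,u0:u1];cv2.imwrite(f"pics/{o}.png",cv2.resize(p,None,fx=k,fy=k,interpolation=cv2.INTER_CUBIC))
E
python3 - <<'E'
from h import *
for n in("scene","side","wrist"):snap(n,n+"0")
s=r.sense();print(s)
for n in("scene0","side0","wrist0"):
    d=np.load(f"pics/{n}.npz");print(d["f"],d["T"].round(3))
E
```

```text
pics
{'clock': 0.15, 'joint_pos': array([ 1.19498708e+00,  3.14101207e-01, -4.78504720e-02,  1.21022604e+00,
        2.72234470e-05,  1.57082299e+00]), 'qd': array([-0.00083892, -0.00239992,  0.00258604, -0.0005916 , -0.00013881,
        0.00057274]), 'effort': array([-1.53595442e-04, -5.40043366e+01,  3.40060222e+01,  1.32295018e-02,
       -2.62250177e-05,  1.31055764e-06]), 'eef_pos': array([0.2200382 , 0.55770237, 0.23060961]), 'orientation': array([ 8.26755581e-01,  5.62560870e-01, -5.78684327e-04,  3.77320538e-04]), 'contact_force': array([-0.11978919,  0.83986146,  0.48995886]), 'torque': array([ 0.0577313 , -0.01379178,  0.04059585]), 'gripper_width': 0.0851272459916573}
485.5839515414451 [[ 0.791  0.349 -0.503  1.461]
 [ 0.612 -0.442  0.656 -1.098]
 [ 0.007 -0.826 -0.563  1.079]
 [ 0.     0.     0.     1.   ]]
371.60981486925186 [[-0.996 -0.046  0.074  0.472]
 [-0.086  0.685 -0.724  0.87 ]
 [-0.017 -0.727 -0.686  0.856]
 [ 0.     0.     0.     1.   ]]
292.63313187523323 [[ 0.368  0.894  0.256  0.154]
 [ 0.93  -0.353 -0.103  0.585]
 [-0.002  0.275 -0.961  0.373]
 [ 0.     0.     0.     1.   ]]
```

View pics/scene0.png

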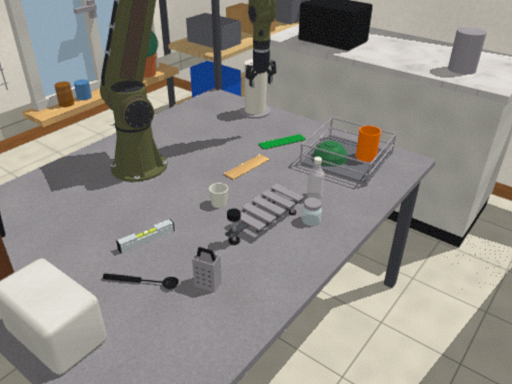

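View pics/side0.png

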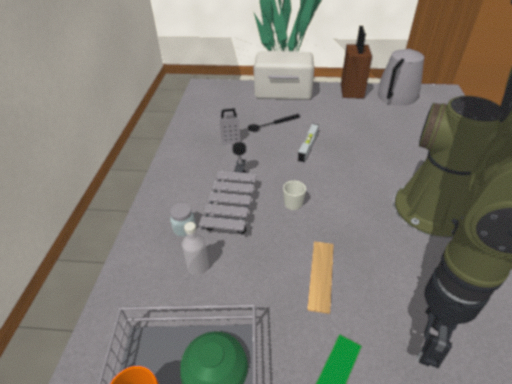

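View pics/wrist0.png

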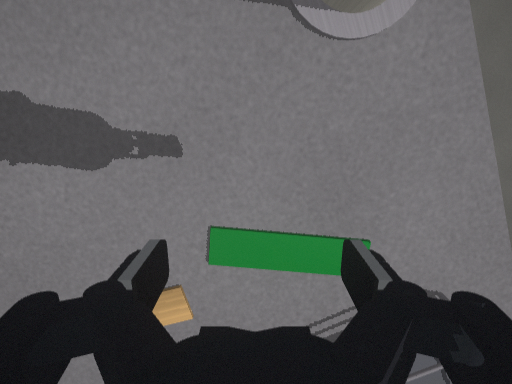

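The scene shows two board shapes: a wood-coloured one at scene (247,167), side (320,277), and a green one at scene (282,142), side (340,360). The wood-coloured one fits "wooden". The level is at scene (146,235), the shelf at (270,210) and the knob at (234,215). I'll enlarge to confirm.

```bash
python3 - <<'E'
from h import *
crop("side0",190,110,340,320,2.8,"c1")
crop("scene0",105,130,335,260,3.4,"c2")
E
```

```text
(no output)
```

View pics/c1.png

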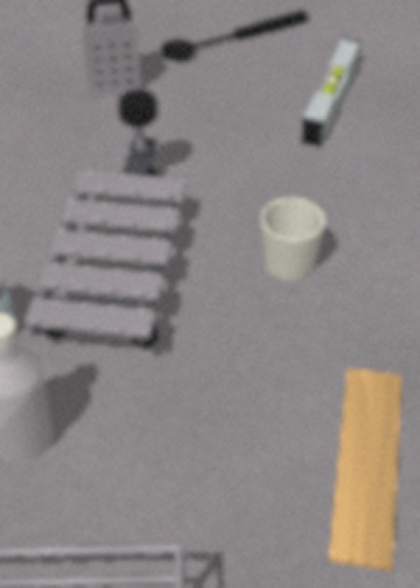

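View pics/c2.png

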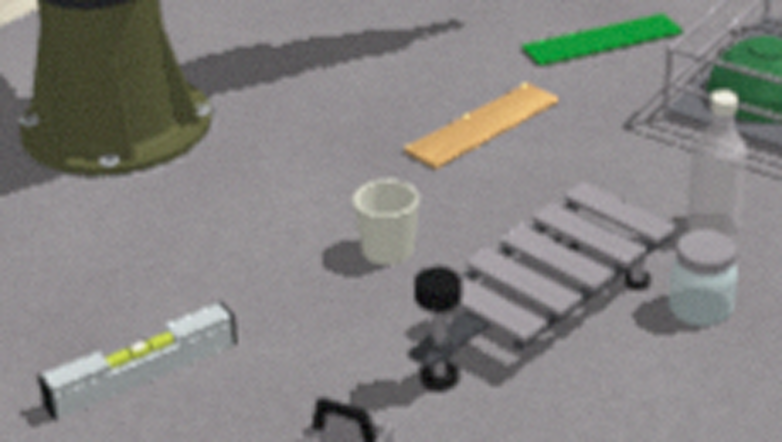

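```bash
python3 - <<'E'
from h import *
np.set_printoptions(precision=4,suppress=True)
S=lambda u,v,z:px("side0",190+u/2.8,110+v/2.8,z)
C=lambda u,v,z:px("scene0",105+u/3.4,130+v/3.4,z)
def show(n,L):
    L=np.array(L);print(n,L[:,:2].tolist() if 0 else L[:,:2].round(4).tolist(),"mean",L.mean(0))
show("boardS",[S(*q,.008) for q in[(347,369),(402,374),(391,569),(330,562)]])
show("boardC",[C(*q,.008) for q in[(527,86),(558,98),(435,166),(405,150)]])
show("shelfS",[S(*q,z) for *q,z in[(79,173,.053),(187,180,.053),(155,335,.06),(30,328,.06)]])
show("shelfC",[C(*q,z) for *q,z in[(515,348,.053),(418,280,.053),(583,185,.06),(678,232,.06)]])
show("knobS",[S(138,107,.113)]);show("knobC",[C(438,289,.113)])
show("levS",[S(*q,.04) for q in[(340,40),(360,43),(326,123),(303,120)]])
show("levC",[C(*q,.04) for q in[(41,376),(53,385),(236,315),(222,305)]])
show("cup",[S(291,225,.06),C(387,200,.07)])
E
```

```text
boardS [[0.3779, 0.1717], [0.3216, 0.1742], [0.3454, 0.3951], [0.3987, 0.3924]] mean [0.3609 0.2834 0.008 ]
boardC [[0.3596, 0.3779], [0.4088, 0.3783], [0.388, 0.1591], [0.3368, 0.164]] mean [0.3733 0.2698 0.008 ]
shelfS [[0.6945, -0.0702], [0.5641, -0.0658], [0.5752, 0.1843], [0.7034, 0.1839]] mean [0.6343 0.058  0.0565]
shelfC [[0.704, -0.0965], [0.558, -0.0708], [0.5945, 0.1705], [0.7272, 0.1596]] mean [0.6459 0.0407 0.0565]
knobS [[0.6269, -0.1256]] mean [ 0.6269 -0.1256  0.113 ]
knobC [[0.6353, -0.13]] mean [ 0.6353 -0.13    0.113 ]
levS [[0.3754, -0.3986], [0.3475, -0.3926], [0.3974, -0.2045], [0.4267, -0.209]] mean [ 0.3868 -0.3012  0.04  ]
levC [[0.3605, -0.401], [0.3801, -0.4025], [0.4398, -0.2173], [0.4167, -0.2144]] mean [ 0.3993 -0.3088  0.04  ]
cup [[0.4405, 0.0119], [0.4527, 0.0018]] mean [0.4466 0.0068 0.065 ]
```

```bash
python3 - <<'E'
from h import *
for n in("scene","side","wrist"):
    d=r.snapshot(n);print(n,{k:v for k,v in d.items() if k not in("pixels","world_from_camera")})
P=[0.22,0.558,0.231]
print(proj("scene0",P),proj("side0",P),proj("wrist0",P))
crop("scene0",220,30,310,120,5,"c3");crop("side0",400,250,512,384,4.4,"c4")
for u,v in[(316,205),(313,222),(207,288)]:print(px("scene0",u,v,0))
E
```

```text
scene {'vfov': 43.14770616479582, 'cx': 254.20068817651202, 'cy': 190.11678233930311}
side {'vfov': 54.64817097208763, 'cx': 256.20382283380064, 'cy': 192.72935146462692}
wrist {'vfov': 66.53869196335172, 'cx': 254.47375488793745, 'cy': 191.77593813247478, 'mount': array([[ 9.99999801e-01, -4.61079753e-04, -4.31388587e-04,
         8.54552635e-04],
       [ 5.62078619e-04,  9.61306111e-01,  2.75481843e-01,
        -7.11178084e-02],
       [ 2.87677384e-04, -2.75482030e-01,  9.61306178e-01,
        -1.42325008e-01],
       [ 0.00000000e+00,  0.00000000e+00,  0.00000000e+00,
         1.00000000e+00]])}
(np.float64(260.13809616961004), np.float64(86.88999669558429)) (np.float64(424.5276112170038), np.float64(340.0670024834584)) (np.float64(253.56197473780094), np.float64(246.48359497347133))
[0.74254937 0.2234927  0.        ]
[0.7891424  0.12775308 0.        ]
[ 0.70902393 -0.34915601  0.        ]
```

View pics/c3.png

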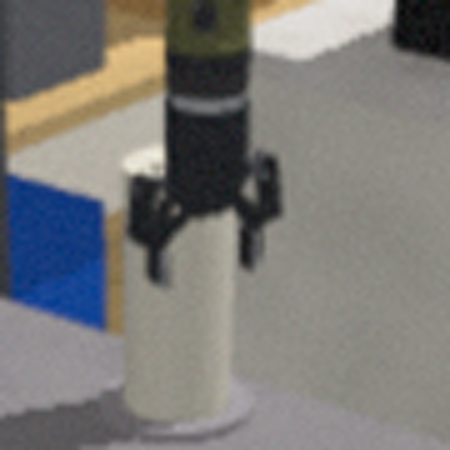

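View pics/c4.png

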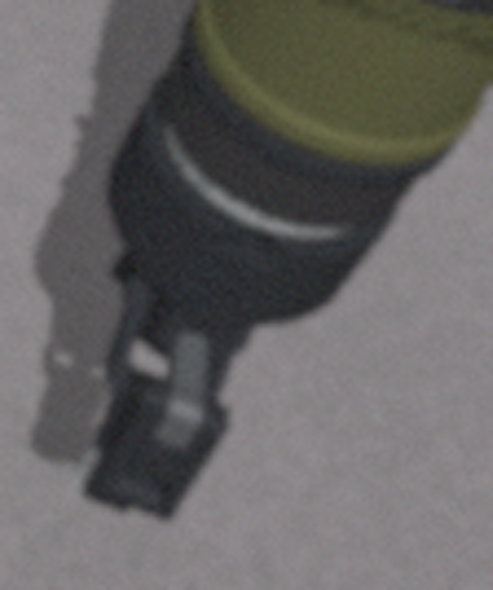

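```bash
python3 -m handwheel '[{"offset":[-0.08,0.1,0],"rotation":[0,0,0.08]},{"offset":[-0.16,0.2,0],"rotation":[0,0,0.16]},{"offset":[-0.25,0.3,0],"rotation":[0,0,0.25]},{"offset":[-0.34,0.4,0],"rotation":[0,0,0.33]},{"offset":[-0.42,0.5,0],"rotation":[0,0,0.42]},{"offset":[-0.52,0.6,0],"rotation":[0,0,0.5]},{"offset":[-0.52,0.6,0],"rotation":[0,0,0.58]},{"offset":[-0.52,0.6,0],"rotation":[0,0,0.62]}]' 0
python3 - <<'E'
from h import *
snap("wrist","w1");s=r.sense();print(s["eef_pos"],R.from_quat(s["orientation"]).as_matrix()[:2,0],s["joint_pos"])
E
```

```text
clock: 1.3
eef_pos: [0.3676, 0.2756, 0.2315]
orientation: [0.999, -0.055, 0.0, -0.0]
contact_force: [0.3, 0.5, -0.5]
gripper_width: 0.0854
[0.36740743 0.27596364 0.2314154 ] [ 0.99393174 -0.10999849] [ 6.44182027e-01  4.92604976e-02 -3.67848784e-01  1.15342802e+00
  4.10049827e-05  2.32519987e+00]
```

View pics/w1.png

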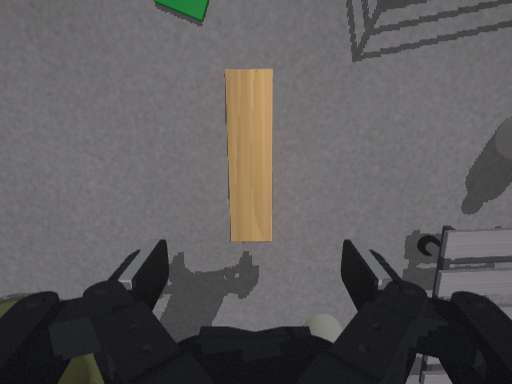

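```bash
cat >> h.py <<'E'
def toolrel(P):
    s=r.sense();M=R.from_quat(s["orientation"]).as_matrix();return M.T@(np.array(P)-s["eef_pos"])
E
python3 - <<'E'
from h import *
L=np.array([px("w1",u,v,.008) for u,v in[(225.5,69),(273,69),(272,242),(231,242)]]);print(L,L.mean(0))
a=(L[0]+L[1]-L[2]-L[3])/2;print(np.linalg.norm(a),np.degrees(np.arctan2(a[1],a[0])),np.linalg.norm(L[0]-L[1]),np.linalg.norm(L[2]-L[3]))
print(toolrel(L.mean(0)))
E
```

```text
[[0.34562427 0.39314175 0.008     ]
 [0.40043197 0.38709761 0.008     ]
 [0.37881432 0.16839674 0.008     ]
 [0.32305999 0.17452617 0.008     ]] [0.36198264 0.28079057 0.008     ]
0.21977131640339762 84.23100335746791 0.05513996806339137 0.05609023689195592
[-0.00595872 -0.00415461  0.22341531]
```

```bash
python3 -m handwheel '[{"offset":[-0.015,-0.01,0.12],"rotation":[0,0,-0.004]},{"offset":[-0.015,-0.01,0.25],"rotation":[0,0,-0.004]},{"offset":[-0.015,-0.01,0.38],"rotation":[0,0,-0.004]},{"offset":[-0.015,-0.01,0.48],"rotation":[0,0,-0.004]},{"offset":[-0.015,-0.01,0.54],"rotation":[0,0,-0.004]},{"offset":[-0.015,-0.01,0.57],"rotation":[0,0,-0.004]},{"offset":[-0.015,-0.01,0.583],"rotation":[0,0,-0.004]},{"offset":[-0.015,-0.01,0.583],"rotation":[0,0,-0.004]}]' 0
python3 -m handwheel '[{"offset":[0,0,0],"rotation":[0,0,0]},{"offset":[0,0,0],"rotation":[0,0,0]},{"offset":[0,0,0],"rotation":[0,0,0]},{"offset":[0,0,0],"rotation":[0,0,0]},{"offset":[0,0,0],"rotation":[0,0,0]},{"offset":[0,0,0],"rotation":[0,0,0]},{"offset":[0,0,0],"rotation":[0,0,0]},{"offset":[0,0,0],"rotation":[0,0,0]}]' 255
python3 - <<'E'
from h import *
snap("wrist","w2")
E
```

```text
clock: 2.35
eef_pos: [0.362, 0.2815, -0.0014]
orientation: [0.999, -0.047, 0.0, -0.0]
contact_force: [-0.6, 0.1, 0.2]
gripper_width: 0.0853
clock: 3.35
eef_pos: [0.3622, 0.2816, -0.0006]
orientation: [0.999, -0.048, 0.001, -0.001]
contact_force: [-1.9, -2.2, 9.9]
gripper_width: 0.0536
```

View pics/w2.png

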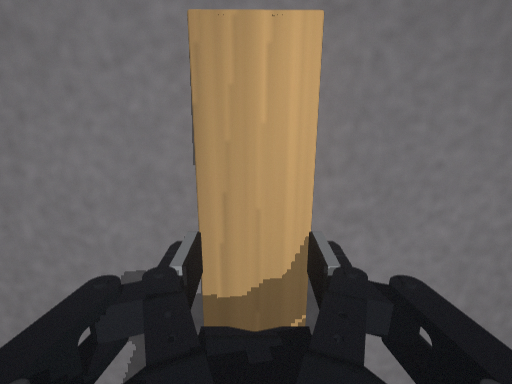

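```bash
python3 -m handwheel '[{"offset":[0,0,-0.03],"rotation":[0,0,0]},{"offset":[0,0,-0.1],"rotation":[0,0,0]},{"offset":[0,0,-0.2],"rotation":[0,0,0]},{"offset":[0,0,-0.32],"rotation":[0,0,0]},{"offset":[0.02,0.05,-0.44],"rotation":[0,0,0]},{"offset":[0.05,0.12,-0.54],"rotation":[0,0,0]},{"offset":[0.1,0.2,-0.62],"rotation":[0,0,0]},{"offset":[0.16,0.3,-0.67],"rotation":[0,0,0]}]'
python3 -m handwheel '[{"offset":[0.05,0.1,-0.02],"rotation":[0,0,0]},{"offset":[0.1,0.2,-0.02],"rotation":[0,0,0]},{"offset":[0.15,0.3,-0.02],"rotation":[0,0,0]},{"offset":[0.19,0.38,-0.02],"rotation":[0,0,0]},{"offset":[0.2,0.41,-0.02],"rotation":[0,0,0]},{"offset":[0.205,0.42,-0.02],"rotation":[0,0,0]},{"offset":[0.205,0.42,-0.02],"rotation":[0,0,0]},{"offset":[0.205,0.42,-0.02],"rotation":[0,0,0]}]'
python3 - <<'E'
from h import *
snap("wrist","w3")
E
```

```text
clock: 4.4
eef_pos: [0.4146, 0.155, 0.2688]
orientation: [0.999, -0.047, 0.001, -0.001]
contact_force: [0.4, 0.4, -0.5]
gripper_width: 0.0534
clock: 5.4
eef_pos: [0.4793, -0.0185, 0.2742]
orientation: [0.999, -0.047, 0.0, -0.0]
contact_force: [0.0, 0.6, -1.5]
gripper_width: 0.0537
```

View pics/w3.png

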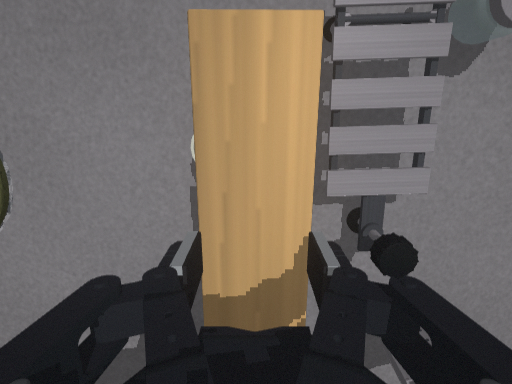

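```bash
python3 - <<'E'
from h import *
np.set_printoptions(precision=4,suppress=True)
for t in(1,2,3):
    k=np.tan(np.radians(t))
    A=np.array([px("w3",u,v,.06-.188*k) for u,v in[(326.5,170),(429,168),(429,194),(327,196)]])
    B=np.array([px("w3",u,v,.06-.026*k) for u,v in[(334,26),(448,23),(450,56),(333,58)]])
    M=np.array([px("w3",u,v,.06-.08*k) for u,v in[(331,79),(442,77),(441,106),(331,108)]])
    a=A.mean(0);b=B.mean(0);m=M.mean(0)
    w=lambda Q:(np.linalg.norm(Q[0]-Q[1]),np.linalg.norm(Q[3]-Q[2]))
    d=b-a
    print(t,a,m,b,w(A),w(M),w(B),np.linalg.norm(d[:2]),np.degrees(np.arctan2(d[1],d[0])),a+d*2/3)
print(px("w3",394,256,.126))
crop("w3",320,0,512,280,2.1,"c5")
print(proj("side0",px("w3",394,256,.126)))
E
```

```text
1 [ 0.6319 -0.0525  0.0567] [0.6385 0.0547 0.0586] [0.642  0.1088 0.0595] (np.float64(0.1279080854016426), np.float64(0.13053098512809935)) (np.float64(0.12674248977690147), np.float64(0.1288909988283444)) (np.float64(0.12387336450940302), np.float64(0.13082184651465567)) 0.16163947065152573 86.42118445456417 [0.6387 0.055  0.0586]
2 [ 0.6333 -0.0535  0.0534] [0.6391 0.0548 0.0572] [0.6422 0.1089 0.0591] (np.float64(0.12907525995328567), np.float64(0.1317220939119109)) (np.float64(0.12723722562990106), np.float64(0.12939412132784356)) (np.float64(0.12403092871135123), np.float64(0.13098824903326886)) 0.16259986724281167 86.84460898123069 [0.6392 0.0548 0.0572]
3 [ 0.6346 -0.0544  0.0501] [0.6397 0.0548 0.0558] [0.6424 0.109  0.0586] (np.float64(0.13024385826195908), np.float64(0.13291465564849858)) (np.float64(0.1277325649775946), np.float64(0.12989785755233774)) (np.float64(0.12418868511517688), np.float64(0.13115485453502235)) 0.16357022708075505 87.26354580314374 [0.6398 0.0545 0.0558]
[ 0.6232 -0.1184  0.126 ]
(np.float64(239.93340710152597), np.float64(146.3802075186295))
```

View pics/c5.png

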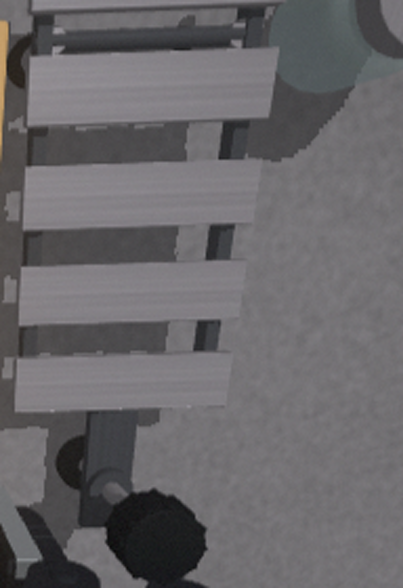

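```bash
python3 -m handwheel '[{"offset":[0.07,-0.04,0],"rotation":[0,0,-0.004]},{"offset":[0.16,-0.09,0],"rotation":[0,0,-0.01]},{"offset":[0.25,-0.14,0],"rotation":[0,0,-0.018]},{"offset":[0.33,-0.19,0.05],"rotation":[0.017,0,-0.018]},{"offset":[0.38,-0.22,0.14],"rotation":[0.017,0,-0.018]},{"offset":[0.38,-0.22,0.26],"rotation":[0.017,0,-0.018]},{"offset":[0.38,-0.22,0.36],"rotation":[0.017,0,-0.018]},{"offset":[0.38,-0.22,0.43],"rotation":[0.017,0,-0.018]}]'
python3 - <<'E'
from h import *
snap("side","s1");snap("scene","sc1");crop("side",0,0,1,1,1,"x") if 0 else None
crop("s1",140,100,320,280,3,"c6");crop("sc1",200,150,360,270,4,"c7")
s=r.sense();print(s["eef_pos"],R.from_quat(s["orientation"]).as_matrix())
E
```

```text
clock: 6.45
eef_pos: [0.6379, 0.0546, 0.0997]
orientation: [0.999, -0.028, -0.001, -0.018]
contact_force: [-0.6, 0.1, -0.7]
gripper_width: 0.0535
[0.63608681 0.05436484 0.09829297] [[ 0.99839245 -0.05652501 -0.00417705]
 [-0.05634453 -0.99779559  0.03506075]
 [-0.00614965 -0.03476903 -0.99937645]]
```

View pics/c6.png

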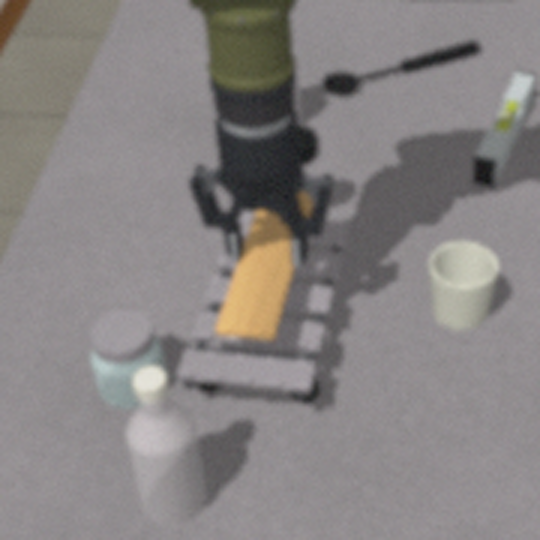

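View pics/c7.png

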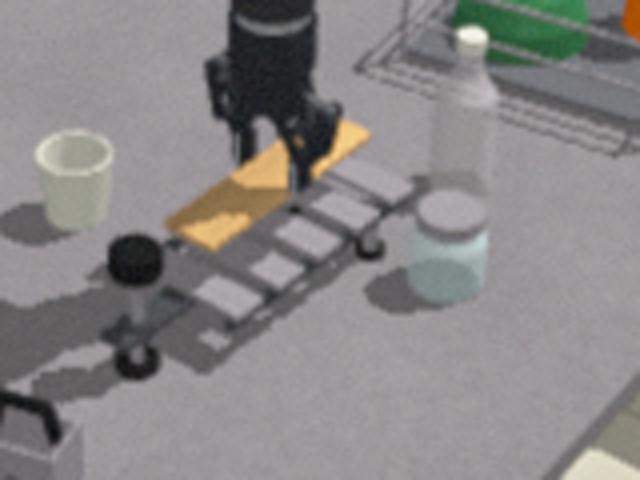

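```bash
python3 -m handwheel '[{"offset":[0.005,0,0.02],"rotation":[0,0,0]},{"offset":[0.005,0,0.05],"rotation":[0,0,0]},{"offset":[0.005,0,0.075],"rotation":[0,0,0]},{"offset":[0.005,0,0.088],"rotation":[0,0,0]},{"offset":[0.005,0,0.094],"rotation":[0,0,0]},{"offset":[0.005,0,0.098],"rotation":[0,0,0]},{"offset":[0.005,0,0.1],"rotation":[0,0,0]},{"offset":[0.005,0,0.1],"rotation":[0,0,0]}]'
```

```text
clock: 7.55
eef_pos: [0.6415, 0.055, 0.0623]
orientation: [0.999, -0.029, 0.001, -0.018]
contact_force: [0.4, 0.6, -1.1]
gripper_width: 0.0534
```

```bash
python3 -m handwheel '[{"offset":[-0.003,0,0.002],"rotation":[0,0,0]},{"offset":[-0.005,0,0.004],"rotation":[0,0,0]},{"offset":[-0.005,0,0.006],"rotation":[0,0,0]},{"offset":[-0.005,0,0.008],"rotation":[0,0,0]},{"offset":[-0.005,0,0.01],"rotation":[0,0,0]},{"offset":[-0.005,0,0.012],"rotation":[0,0,0]},{"offset":[-0.005,0,0.012],"rotation":[0,0,0]},{"offset":[-0.005,0,0.012],"rotation":[0,0,0]}]'
```

```text
clock: 8.55
eef_pos: [0.6394, 0.0554, 0.0577]
orientation: [0.999, -0.029, 0.001, -0.018]
contact_force: [-1.8, -0.8, 4.2]
gripper_width: 0.0534
```

```bash
python3 -m handwheel '[{"offset":[0,0,0],"rotation":[0,0,0]},{"offset":[0,0,0],"rotation":[0,0,0]},{"offset":[0,0,0],"rotation":[0,0,0]},{"offset":[0,0,0],"rotation":[0,0,0]},{"offset":[0,0,-0.01],"rotation":[0,0,0]},{"offset":[0,0,-0.05],"rotation":[0,0,0]},{"offset":[0,0,-0.15],"rotation":[0,0,0]},{"offset":[0,0,-0.3],"rotation":[0,0,0]}]' 0
python3 -m handwheel '[{"offset":[0,0.05,-0.15],"rotation":[-0.017,0,0]},{"offset":[0,0.1,-0.26],"rotation":[-0.017,0,0]},{"offset":[0,0.1,-0.26],"rotation":[-0.017,0,0]},{"offset":[0,0.1,-0.26],"rotation":[-0.017,0,0]},{"offset":[0,0.1,-0.26],"rotation":[-0.017,0,0]},{"offset":[0,0.1,-0.26],"rotation":[-0.017,0,0]},{"offset":[0,0.1,-0.26],"rotation":[-0.017,0,0]},{"offset":[0,0.1,-0.26],"rotation":[-0.017,0,0]}]'
python3 - <<'E'
from h import *
snap("wrist","w4")
E
```

```text
clock: 9.55
eef_pos: [0.6377, 0.0509, 0.1779]
orientation: [0.999, -0.029, -0.001, -0.018]
contact_force: [1.8, 0.4, 1.3]
gripper_width: 0.0855
clock: 10.55
eef_pos: [0.6363, 0.0076, 0.2794]
orientation: [1.0, -0.029, 0.0, 0.0]
contact_force: [-0.7, -0.0, 0.8]
gripper_width: 0.0856
```

View pics/w4.png

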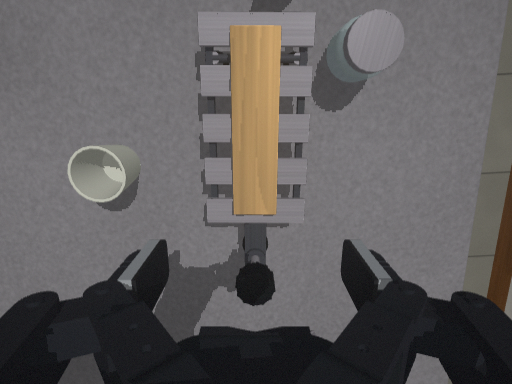

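```bash
python3 - <<'E'
from h import *
for t in(1,2,3):
    k=np.tan(np.radians(t))
    A=np.array([px("w4",u,v,.06-.188*k) for u,v in[(206.5,199),(304,199),(304,222),(207,222)]]).mean(0)
    B=np.array([px("w4",u,v,.06+.028*k) for u,v in[(199,12),(315,12),(314,46),(199,46)]]).mean(0)
    d=B-A;print(A,B,np.linalg.norm(d),np.degrees(np.arctan2(d[1],d[0])),(A+B)/2)
a=px("w4",255,213,.062);b=px("w4",256,26,.066);d=b-a;print("board",a,b,(a+b)/2,np.degrees(np.arctan2(d[1],d[0])),np.linalg.norm(d))
print("knob",px("w4",256,284,.126))
E
python3 -m handwheel '[{"offset":[-0.09,0.12,0],"rotation":[0,0,0.02]},{"offset":[-0.18,0.24,0],"rotation":[0,0,0.05]},{"offset":[-0.27,0.36,0],"rotation":[0,0,0.097]},{"offset":[-0.36,0.48,0.02],"rotation":[0,0,0.097]},{"offset":[-0.45,0.6,0.06],"rotation":[0,0,0.097]},{"offset":[-0.53,0.71,0.1],"rotation":[0,0,0.097]},{"offset":[-0.58,0.78,0.1],"rotation":[0,0,0.097]},{"offset":[-0.58,0.78,0.1],"rotation":[0,0,0.097]}]'
python3 - <<'E'
from h import *
snap("wrist","w5")
E
```

```text
[ 0.63300363 -0.05189884  0.05671845] [0.64670844 0.16199334 0.06048874] 0.2143639405110418 86.3338748901262 [0.63985604 0.05504725 0.05860359]
[ 0.63294377 -0.05307457  0.0534349 ] [0.64669889 0.1618807  0.06097778] 0.21552695094620247 86.33859819020486 [0.63982133 0.05440306 0.05720634]
[ 0.63288382 -0.05425174  0.05014734] [0.64668934 0.16176792 0.06146742] 0.21675615473791215 86.34328072655279 [0.63978658 0.05375809 0.05580738]
board [ 0.63243095 -0.05325326  0.062     ] [0.64597506 0.16393214 0.066     ] [0.639203   0.05533944 0.064     ] 86.43154264787603 0.21764407609657235
knob [ 0.62987547 -0.11691347  0.126     ]
clock: 11.6
eef_pos: [0.3855, -0.2921, 0.2396]
orientation: [0.991, -0.132, 0.0, 0.0]
contact_force: [-0.1, 1.0, 0.8]
gripper_width: 0.0853
```

View pics/w5.png

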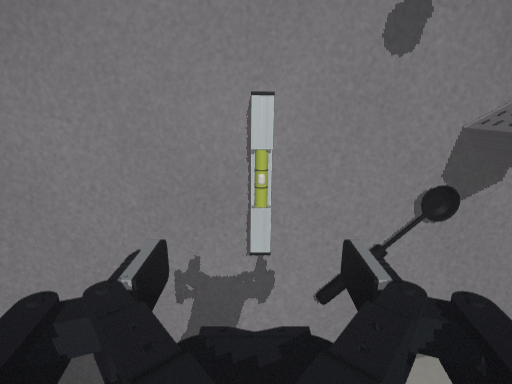

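```bash
python3 - <<'E'
from h import *
L=np.array([px("w5",u,v,.04) for u,v in[(251.5,92.5),(274,92.5),(270.5,254),(250,254)]]);print(L.mean(0))
a=(L[0]+L[1]-L[2]-L[3])/2;print(np.linalg.norm(a),np.degrees(np.arctan2(a[1],a[0])),np.linalg.norm(L[0]-L[1]),np.linalg.norm(L[2]-L[3]))
print(px("w5",261,179,.035))
print(toolrel(L.mean(0)));M=R.from_quat(r.sense()["orientation"]).as_matrix();print(np.degrees(np.arctan2(M[1,0],M[0,0])),r.sense()["joint_pos"])
crop("w5",200,70,330,280,2.8,"c8")
E
```

```text
[ 0.38928358 -0.30561179  0.04      ]
0.19828950767657405 74.32125862448684 0.02492299946185414 0.026548522641587018
[ 0.38878345 -0.3060255   0.035     ]
[0.00621021 0.0131566  0.19977811]
-15.072409420530793 [-6.46389602e-01  9.11455227e-02 -3.03218899e-01  1.17552242e+00
  7.33155654e-04  1.18747004e+00]
```

View pics/c8.png

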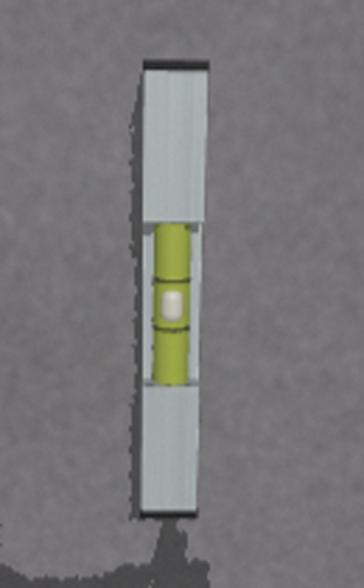

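```bash
python3 -m handwheel '[{"offset":[0.015,0.033,0.12],"rotation":[0,0,0.005]},{"offset":[0.015,0.033,0.25],"rotation":[0,0,0.005]},{"offset":[0.015,0.033,0.38],"rotation":[0,0,0.005]},{"offset":[0.015,0.033,0.48],"rotation":[0,0,0.005]},{"offset":[0.015,0.033,0.54],"rotation":[0,0,0.005]},{"offset":[0.015,0.033,0.57],"rotation":[0,0,0.005]},{"offset":[0.015,0.033,0.583],"rotation":[0,0,0.005]},{"offset":[0.015,0.033,0.583],"rotation":[0,0,0.005]}]' 0
python3 -m handwheel '[{"offset":[0,0,0],"rotation":[0,0,0]},{"offset":[0,0,0],"rotation":[0,0,0]},{"offset":[0,0,0],"rotation":[0,0,0]},{"offset":[0,0,0],"rotation":[0,0,0]},{"offset":[0,0,0],"rotation":[0,0,0]},{"offset":[0,0,0],"rotation":[0,0,0]},{"offset":[0,0,0],"rotation":[0,0,0]},{"offset":[0,0,0],"rotation":[0,0,0]}]' 255
python3 - <<'E'
from h import *
snap("wrist","w6")
E
```

```text
clock: 12.65
eef_pos: [0.3902, -0.3051, 0.0069]
orientation: [0.991, -0.135, 0.001, 0.0]
contact_force: [0.3, 0.5, -0.5]
gripper_width: 0.0855
clock: 13.65
eef_pos: [0.39, -0.3053, 0.007]
orientation: [0.991, -0.135, 0.001, 0.0]
contact_force: [-1.1, 0.2, 6.1]
gripper_width: 0.0247
```

View pics/w6.png

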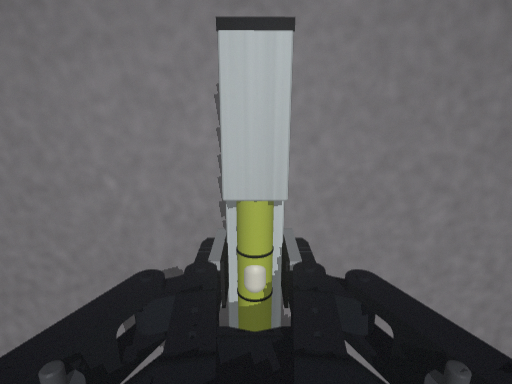

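```bash
python3 -m handwheel '[{"offset":[0,0,-0.03],"rotation":[0,0,0]},{"offset":[0,0,-0.1],"rotation":[0,0,0]},{"offset":[0,0,-0.2],"rotation":[0,0,0]},{"offset":[0.02,-0.06,-0.31],"rotation":[0,0,0]},{"offset":[0.05,-0.14,-0.41],"rotation":[0,0,-0.02]},{"offset":[0.09,-0.24,-0.48],"rotation":[0,0,-0.04]},{"offset":[0.13,-0.36,-0.5],"rotation":[0,0,-0.06]},{"offset":[0.17,-0.48,-0.5],"rotation":[0,0,-0.101]}]'
python3 - <<'E'
from h import *
s=r.sense();M=R.from_quat(s["orientation"]).as_matrix();print(s["eef_pos"],np.degrees(np.arctan2(M[1,0],M[0,0])),toolrel([.6395,.055,.1])/.4)
E
```

```text
clock: 14.7
eef_pos: [0.5069, -0.137, 0.2076]
orientation: [1.0, -0.029, 0.001, 0.0]
contact_force: [0.2, -0.9, -5.0]
gripper_width: 0.0246
[ 0.50689785 -0.13701479  0.20758455] -3.297492230887785 [ 0.30292284 -0.49842404  0.26922624]
```

```bash
python3 -m handwheel '[{"offset":[0.06,-0.1,0],"rotation":[0.005,0,0]},{"offset":[0.13,-0.21,0],"rotation":[0.01,0,0]},{"offset":[0.2,-0.32,0],"rotation":[0.017,0,0]},{"offset":[0.26,-0.42,0],"rotation":[0.017,0,0]},{"offset":[0.295,-0.48,0.06],"rotation":[0.017,0,0]},{"offset":[0.3,-0.49,0.15],"rotation":[0.017,0,0]},{"offset":[0.3,-0.49,0.23],"rotation":[0.017,0,0]},{"offset":[0.3,-0.49,0.26],"rotation":[0.017,0,0]}]'
python3 -m handwheel '[{"offset":[0,0,0],"rotation":[0,0,0]},{"offset":[0,0,0],"rotation":[0,0,0]},{"offset":[0,0,0],"rotation":[0,0,0]},{"offset":[0,0,0],"rotation":[0,0,0]},{"offset":[0,0,0],"rotation":[0,0,0]},{"offset":[0,0,0],"rotation":[0,0,0]},{"offset":[0,0,0],"rotation":[0,0,0]},{"offset":[0,0,0],"rotation":[0,0,0]}]'
python3 - <<'E'
from h import *
snap("wrist","w7");snap("side","s2");crop("s2",180,100,300,240,4,"c9")
s=r.sense();M=R.from_quat(s["orientation"]).as_matrix();print(s["eef_pos"],np.degrees(np.arctan2(M[1,0],M[0,0])),toolrel([.6395,.055,.072])/.4)
E
```

```text
clock: 15.7
eef_pos: [0.6352, 0.0502, 0.0998]
orientation: [0.999, -0.03, -0.002, -0.017]
contact_force: [-0.3, -0.6, -5.7]
gripper_width: 0.0247
clock: 16.7
eef_pos: [0.6377, 0.0503, 0.1025]
orientation: [0.999, -0.03, 0.001, -0.018]
contact_force: [-0.6, -0.5, -5.5]
gripper_width: 0.0245
[0.63775977 0.05033878 0.1025199 ] -3.408871267399492 [ 0.00360634 -0.00916828  0.07667665]
```

View pics/w7.png

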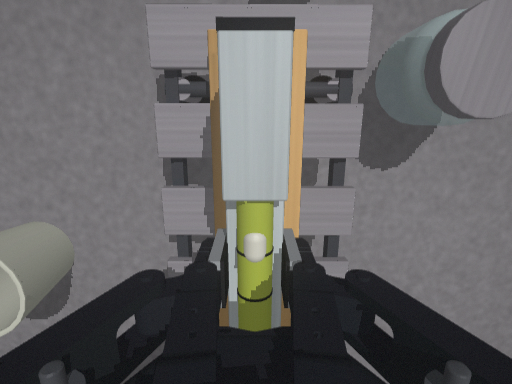

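View pics/c9.png

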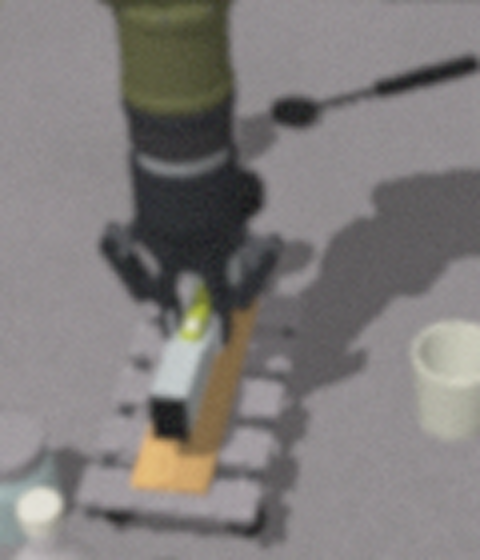

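```bash
python3 -m handwheel '[{"offset":[0.003,-0.004,0.02],"rotation":[0,0,0]},{"offset":[0.003,-0.008,0.04],"rotation":[0,0,0]},{"offset":[0.003,-0.008,0.055],"rotation":[0,0,0]},{"offset":[0.003,-0.008,0.062],"rotation":[0,0,0]},{"offset":[0.003,-0.008,0.065],"rotation":[0,0,0]},{"offset":[0.003,-0.008,0.068],"rotation":[0,0,0]},{"offset":[0.003,-0.008,0.07],"rotation":[0,0,0]},{"offset":[0.003,-0.008,0.07],"rotation":[0,0,0]}]'
```

```text
clock: 17.8
eef_pos: [0.6393, 0.0544, 0.0748]
orientation: [0.999, -0.03, 0.001, -0.018]
contact_force: [-0.3, -0.2, -5.0]
gripper_width: 0.0247
```

```bash
python3 -m handwheel '[{"offset":[0,0,0.002],"rotation":[0,0,0]},{"offset":[0,0,0.004],"rotation":[0,0,0]},{"offset":[0,0,0.006],"rotation":[0,0,0]},{"offset":[0,0,0.008],"rotation":[0,0,0]},{"offset":[0,0,0.01],"rotation":[0,0,0]},{"offset":[0,0,0.01],"rotation":[0,0,0]},{"offset":[0,0,0.01],"rotation":[0,0,0]},{"offset":[0,0,0.01],"rotation":[0,0,0]}]'
```

```text
clock: 18.8
eef_pos: [0.6396, 0.0547, 0.0731]
orientation: [0.999, -0.03, 0.002, -0.018]
contact_force: [-6.6, 0.3, 13.1]
gripper_width: 0.0251
```

```bash
python3 -m handwheel '[{"offset":[0,0,-0.003],"rotation":[0,0,0]},{"offset":[0,0,-0.003],"rotation":[0,0,0]},{"offset":[0,0,-0.003],"rotation":[0,0,0]},{"offset":[0,0,-0.003],"rotation":[0,0,0]},{"offset":[0,0,-0.006],"rotation":[0,0,0]},{"offset":[0,0,-0.04],"rotation":[0,0,0]},{"offset":[0,0,-0.12],"rotation":[0,0,0]},{"offset":[0,0,-0.24],"rotation":[0,0,0]}]' 0
python3 -m handwheel '[{"offset":[0,0.07,-0.13],"rotation":[-0.017,0,0]},{"offset":[0,0.15,-0.22],"rotation":[-0.017,0,0]},{"offset":[0,0.2,-0.24],"rotation":[-0.017,0,0]},{"offset":[0,0.2,-0.24],"rotation":[-0.017,0,0]},{"offset":[0,0.2,-0.24],"rotation":[-0.017,0,0]},{"offset":[0,0.2,-0.24],"rotation":[-0.017,0,0]},{"offset":[0,0.2,-0.24],"rotation":[-0.017,0,0]},{"offset":[0,0.2,-0.24],"rotation":[-0.017,0,0]}]'
python3 - <<'E'
from h import *
snap("wrist","w8")
crop("w8",180,0,420,300,2,"c10")
E
```

```text
clock: 19.8
eef_pos: [0.638, 0.0511, 0.1671]
orientation: [0.999, -0.03, -0.0, -0.018]
contact_force: [0.4, 0.4, -0.8]
gripper_width: 0.0855
clock: 20.8
eef_pos: [0.6339, -0.0316, 0.2593]
orientation: [1.0, -0.029, 0.0, -0.0]
contact_force: [0.7, 0.4, -0.8]
gripper_width: 0.0856
```

View pics/w8.png

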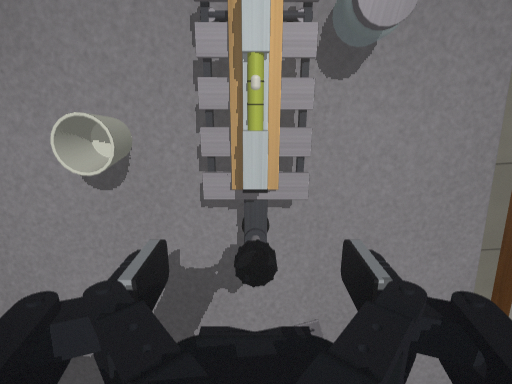

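View pics/c10.png

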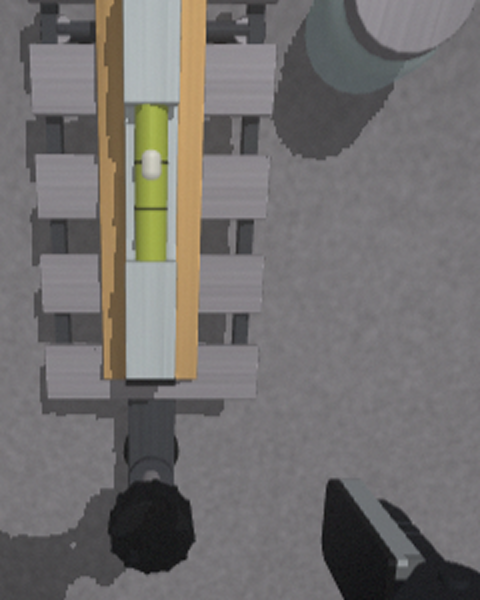

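```bash
python3 - <<'E'
from h import *
for v in (263.5,262,260):print(px("w8",256,v,.126))
from h import *
print(toolrel([.6285,-.1245,.104])/.4, r.sense()["joint_pos"])
crop("s2",200,120,260,200,8,"c11")
print(px("side0",230,142,0),proj("side0",[.6285,-.1245,.126]),proj("w8",[.6283,-.1251,.126]),proj("w8",[.6283,-.1251,.1]))
crop("w8",210,220,310,310,7,"c12")
E
```

```text
[ 0.62936508 -0.11817147  0.126     ]
[ 0.62946754 -0.11640697  0.126     ]
[ 0.62960365 -0.11406297  0.126     ]
[2.24958936e-06 2.32310594e-01 3.88679760e-01] [-5.00229828e-02  3.72413349e-01  9.88675339e-02  1.29695896e+00
  5.11972125e-06  1.57987051e+00]
[ 0.69186127 -0.31540769  0.        ] (np.float64(238.57396007688453), np.float64(145.22841824706018)) (np.float64(255.37637650147), np.float64(269.3770043149233)) (np.float64(255.3264500433672), np.float64(257.33158950430146))
```

View pics/c12.png

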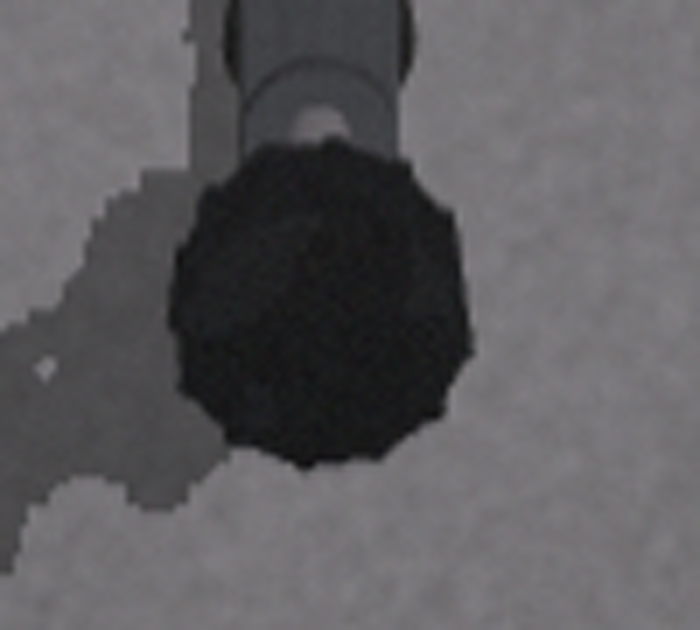

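```bash
python3 -m handwheel '[{"offset":[0.001,0.08,0],"rotation":[0,0,0]},{"offset":[0.001,0.17,0.02],"rotation":[0,0,0]},{"offset":[0.001,0.225,0.08],"rotation":[0,0,0]},{"offset":[0.001,0.234,0.18],"rotation":[0,0,0]},{"offset":[0.001,0.234,0.28],"rotation":[0,0,0]},{"offset":[0.001,0.234,0.35],"rotation":[0,0,0]},{"offset":[0.001,0.234,0.38],"rotation":[0,0,0]},{"offset":[0.001,0.234,0.385],"rotation":[0,0,0]}]' 0
python3 - <<'E'
from h import *
snap("wrist","w9");snap("side","s3");crop("s3",190,90,310,210,4,"c13")
E
```

```text
clock: 21.85
eef_pos: [0.6288, -0.1254, 0.1055]
orientation: [1.0, -0.03, -0.0, -0.0]
contact_force: [0.8, -0.9, -0.8]
gripper_width: 0.0852
```

View pics/w9.png

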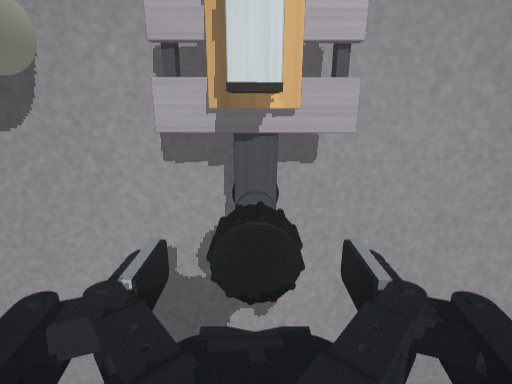

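View pics/c13.png

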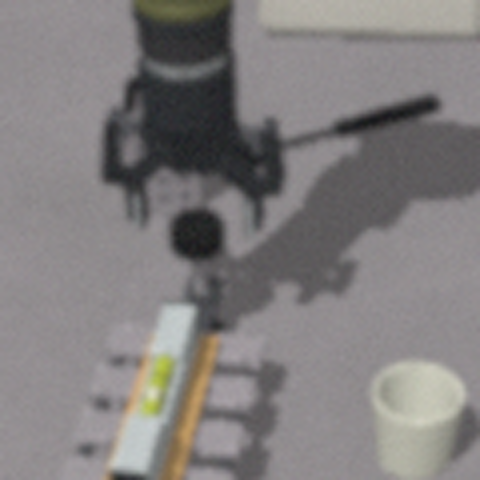

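```bash
python3 - <<'E'
from h import *
for z in(.126,.1):print(proj("w9",[.6288,-.1254,z]),[px("w9",256,v,z)for v in(250,254,258)])
crop("w9",190,180,330,320,4.2,"c14")
E
```

```text
(np.float64(256.371530844714), np.float64(266.2539739881115)) [array([ 0.62911719, -0.11702295,  0.126     ]), array([ 0.62899804, -0.11905557,  0.126     ]), array([ 0.62887788, -0.12110526,  0.126     ])]
(np.float64(256.11668035264563), np.float64(241.75491024277727)) [array([ 0.62844135, -0.13041596,  0.1       ]), array([ 0.62829676, -0.13288243,  0.1       ]), array([ 0.62815095, -0.13536962,  0.1       ])]
```

View pics/c14.png

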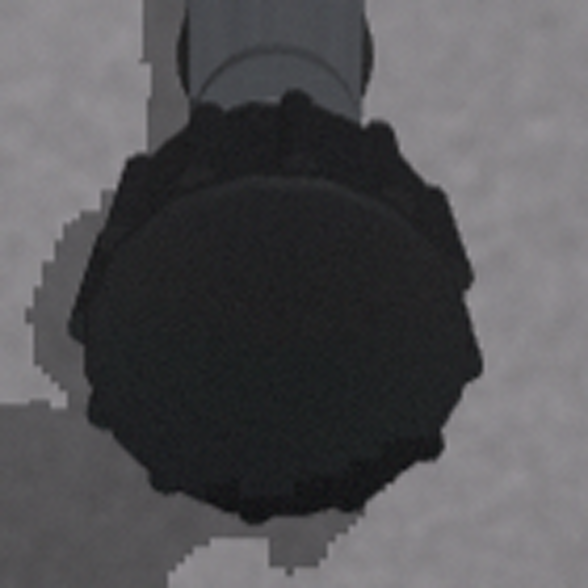

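```bash
python3 -m handwheel '[{"offset":[0,-0.004,0],"rotation":[0,0,0]},{"offset":[0,-0.004,0],"rotation":[0,0,0]},{"offset":[0,-0.004,0],"rotation":[0,0,0]},{"offset":[0,-0.004,0],"rotation":[0,0,0]},{"offset":[0,-0.004,0],"rotation":[0,0,0]},{"offset":[0,-0.004,0],"rotation":[0,0,0]},{"offset":[0,-0.004,0],"rotation":[0,0,0]},{"offset":[0,-0.004,0],"rotation":[0,0,0]}]' 255
python3 - <<'E'
from h import *
s=r.sense();print(s["torque"],s["joint_pos"])
E
```

```text
clock: 22.95
eef_pos: [0.6294, -0.1239, 0.107]
orientation: [1.0, -0.03, 0.001, 0.0]
contact_force: [-1.9, 1.4, 6.3]
gripper_width: 0.0419
[0.12988184 0.4698241  0.05450789] [-1.94504991e-01  4.59386176e-01 -1.25791833e-01  9.83698333e-01
  1.91616455e-04  1.43578259e+00]
```

```bash
python3 -m handwheel '[{"offset":[0,0,0],"rotation":[0,0,0.06]},{"offset":[0,0,0],"rotation":[0,0,0.13]},{"offset":[0,0,0],"rotation":[0,0,0.2]},{"offset":[0,0,0],"rotation":[0,0,0.27]},{"offset":[0,0,0],"rotation":[0,0,0.34]},{"offset":[0,0,0],"rotation":[0,0,0.4]},{"offset":[0,0,0],"rotation":[0,0,0.45]},{"offset":[0,0,0],"rotation":[0,0,0.45]}]'
python3 - <<'E'
from h import *
s=r.sense();M=R.from_quat(s["orientation"]).as_matrix();print(s["eef_pos"],np.degrees(np.arctan2(M[1,0],M[0,0])),s["torque"],s["joint_pos"])
snap("side","s4");snap("scene","sc4");crop("s4",190,90,310,210,4.5,"c15");crop("sc4",200,150,320,250,6,"c16")
E
```

```text
clock: 23.95
eef_pos: [0.6307, -0.1247, 0.107]
orientation: [0.877, -0.48, 0.002, -0.0]
contact_force: [3.4, -2.2, 3.2]
gripper_width: 0.0421
[ 0.63074506 -0.12469922  0.10698866] -57.37920748557809 [-0.4448537  -0.65866861 -0.1180149 ] [-1.94880505e-01  4.59943422e-01 -1.24881280e-01  9.81561581e-01
 -5.90594646e-04  2.37736579e+00]
```

View pics/c15.png

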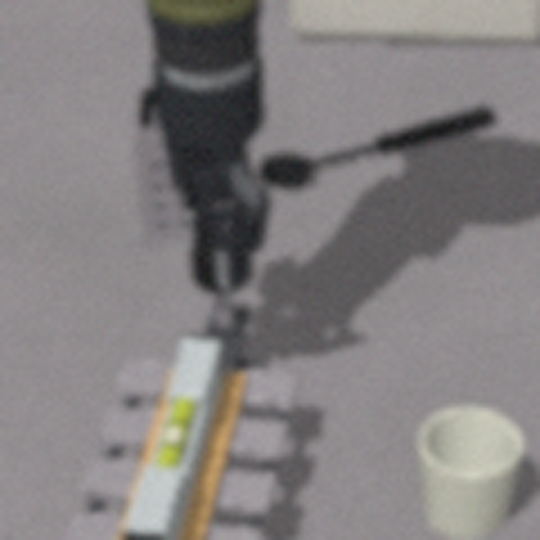

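View pics/c16.png

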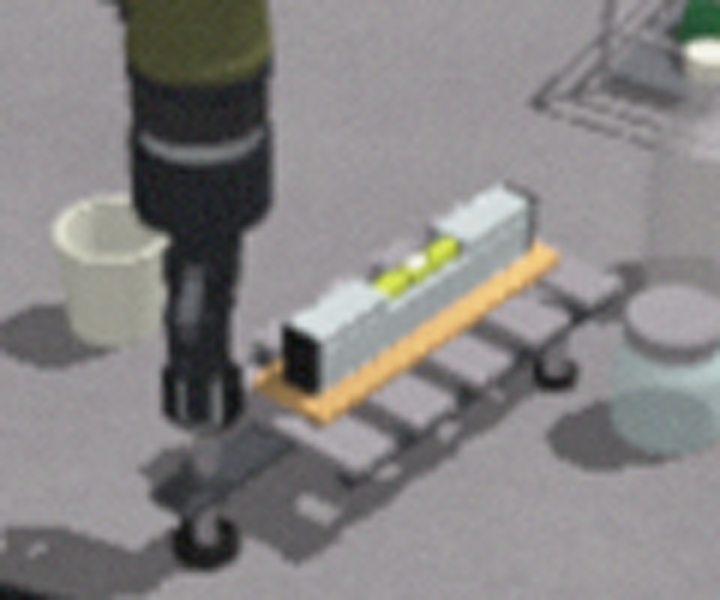

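```bash
python3 -m handwheel '[{"offset":[0,0,0],"rotation":[0,0,0]},{"offset":[0,0,0],"rotation":[0,0,0]},{"offset":[0,0,0],"rotation":[0,0,0]},{"offset":[0,0,0],"rotation":[0,0,0]},{"offset":[0,0,-0.03],"rotation":[0,0,0]},{"offset":[0,0,-0.1],"rotation":[0,0,0]},{"offset":[0,0,-0.2],"rotation":[0,0,0]},{"offset":[0,0,-0.3],"rotation":[0,0,0]}]' 0
python3 -m handwheel '[{"offset":[-0.05,-0.03,0],"rotation":[0,0,-0.08]},{"offset":[-0.1,-0.07,0],"rotation":[0,0,-0.16]},{"offset":[-0.17,-0.12,0],"rotation":[0,0,-0.24]},{"offset":[-0.24,-0.17,0],"rotation":[0,0,-0.32]},{"offset":[-0.3,-0.206,0],"rotation":[0,0,-0.4]},{"offset":[-0.3,-0.206,0],"rotation":[0,0,-0.45]},{"offset":[-0.3,-0.206,0],"rotation":[0,0,-0.45]},{"offset":[-0.3,-0.206,0],"rotation":[0,0,-0.45]}]'
python3 - <<'E'
from h import *
snap("wrist","w10")
crop("w10",200,60,320,260,3,"c17")
E
```

```text
clock: 25.05
eef_pos: [0.6289, -0.1239, 0.2278]
orientation: [0.877, -0.48, 0.001, -0.0]
contact_force: [0.7, -0.5, -0.2]
gripper_width: 0.0852
clock: 26.05
eef_pos: [0.6338, 0.0213, 0.2262]
orientation: [1.0, -0.031, 0.001, 0.0]
contact_force: [0.1, 1.1, 0.5]
gripper_width: 0.0856
```

View pics/w10.png

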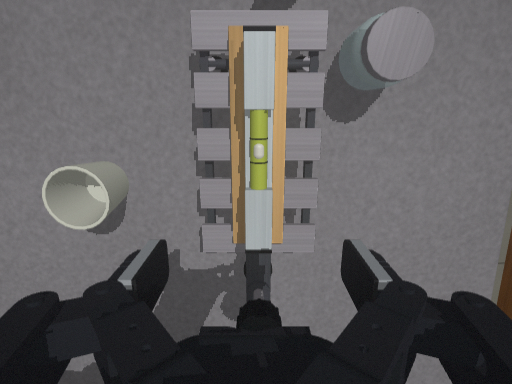

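View pics/c17.png

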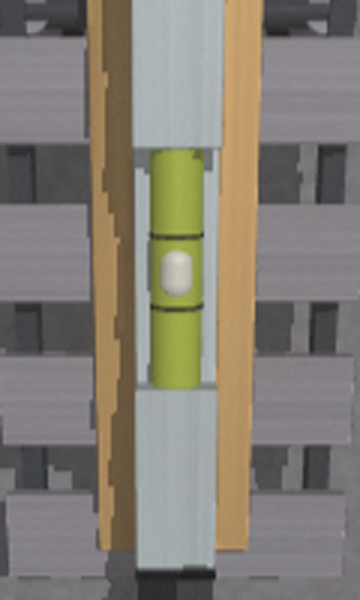

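```bash
python3 - <<'E'
from h import *
m=px("w10",259,150.8,.103);n=px("w10",200+175/3,60+385/3,.108);e=px("w10",200+175/3,60+569/3,.108);print(m,n,e)
d=n-e;print(np.degrees(np.arctan2(d[1],d[0])))
t=(n+e)/2;print(t,toolrel([t[0],t[1],.108])/.4)
s=r.sense();M=R.from_quat(s["orientation"]).as_matrix();print(np.degrees(np.arctan2(M[1,0],M[0,0])))
E
```

```text
[0.6391963  0.05460892 0.103     ] [0.63653852 0.02075446 0.108     ] [ 0.63287945 -0.0416129   0.108     ]
86.64232275921191
[ 0.63470899 -0.01042922  0.108     ] [0.00672793 0.07870937 0.29529091]
-3.525549417869617
```

```bash
python3 -m handwheel '[{"offset":[0.007,0.04,0],"rotation":[0,0,0]},{"offset":[0.007,0.079,0],"rotation":[0,0,0]},{"offset":[0.007,0.079,0.03],"rotation":[0,0,0]},{"offset":[0.007,0.079,0.08],"rotation":[0,0,0]},{"offset":[0.007,0.079,0.14],"rotation":[0,0,0]},{"offset":[0.007,0.079,0.19],"rotation":[0,0,0]},{"offset":[0.007,0.079,0.22],"rotation":[0,0,0]},{"offset":[0.007,0.079,0.22],"rotation":[0,0,0]}]' 255
python3 -m handwheel '[{"offset":[0,0,0],"rotation":[0,0,0]},{"offset":[0,0,0.01],"rotation":[0,0,0]},{"offset":[0,0,0.02],"rotation":[0,0,0]},{"offset":[0,0,0.03],"rotation":[0,0,0]},{"offset":[0,0,0.04],"rotation":[0,0,0]},{"offset":[0,0,0.045],"rotation":[0,0,0]},{"offset":[0,0,0.045],"rotation":[0,0,0]},{"offset":[0,0,0.045],"rotation":[0,0,0]}]'
python3 - <<'E'
from h import *
snap("wrist","w11")
E
```

```text
clock: 27.1
eef_pos: [0.6338, -0.0102, 0.1365]
orientation: [1.0, -0.03, -0.001, -0.0]
contact_force: [-0.1, 0.5, 0.1]
gripper_width: -0.0001
clock: 28.1
eef_pos: [0.6348, -0.0102, 0.1198]
orientation: [1.0, -0.03, 0.0, 0.0]
contact_force: [-0.9, -0.1, -0.0]
gripper_width: 0.0
```

View pics/w11.png

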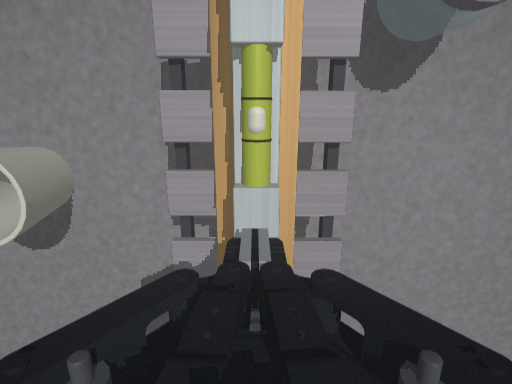

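```bash
python3 -m handwheel '[{"offset":[0,0,0.003],"rotation":[0,0,0]},{"offset":[0,0,0.006],"rotation":[0,0,0]},{"offset":[0,0,0.009],"rotation":[0,0,0]},{"offset":[0,0,0.012],"rotation":[0,0,0]},{"offset":[0,0,0.015],"rotation":[0,0,0]},{"offset":[0,0,0.018],"rotation":[0,0,0]},{"offset":[0,0,0.018],"rotation":[0,0,0]},{"offset":[0,0,0.018],"rotation":[0,0,0]}]'
```

```text
clock: 29.15
eef_pos: [0.6347, -0.0102, 0.1126]
orientation: [1.0, -0.03, 0.0, 0.0]
contact_force: [0.5, -0.1, -0.6]
gripper_width: 0.0005
```

```bash
python3 -m handwheel '[{"offset":[0,0,0.002],"rotation":[0,0,0]},{"offset":[0,0,0.004],"rotation":[0,0,0]},{"offset":[0,0,0.006],"rotation":[0,0,0]},{"offset":[0,0,0.008],"rotation":[0,0,0]},{"offset":[0,0,0.008],"rotation":[0,0,0]},{"offset":[0,0,0.008],"rotation":[0,0,0]},{"offset":[0,0,0.008],"rotation":[0,0,0]},{"offset":[0,0,0.008],"rotation":[0,0,0]}]'
```

```text
clock: 30.15
eef_pos: [0.6347, -0.0101, 0.1094]
orientation: [1.0, -0.03, 0.0, 0.0]
contact_force: [0.4, 0.3, -0.2]
gripper_width: 0.0001
```

```bash
python3 -m handwheel '[{"offset":[0,0,0.001],"rotation":[0,0,0]},{"offset":[0,0,0.002],"rotation":[0,0,0]},{"offset":[0,0,0.003],"rotation":[0,0,0]},{"offset":[0,0,0.004],"rotation":[0,0,0]},{"offset":[0,0,0.005],"rotation":[0,0,0]},{"offset":[0,0,0.005],"rotation":[0,0,0]},{"offset":[0,0,0.005],"rotation":[0,0,0]},{"offset":[0,0,0.005],"rotation":[0,0,0]}]'
```

```text
clock: 31.15
eef_pos: [0.6348, -0.0102, 0.1081]
orientation: [1.0, -0.03, 0.001, 0.0]
contact_force: [-1.8, 0.8, 5.3]
gripper_width: -0.0001
```

```bash
python3 -m handwheel '[{"offset":[0,0,0.0005],"rotation":[0,0,0]},{"offset":[0,0,0.001],"rotation":[0,0,0]},{"offset":[0,0,0.0014],"rotation":[0,0,0]},{"offset":[0,0,0.0014],"rotation":[0,0,0]},{"offset":[0,0,0.0014],"rotation":[0,0,0]},{"offset":[0,0,0.0014],"rotation":[0,0,0]},{"offset":[0,0,0.0014],"rotation":[0,0,0]},{"offset":[0,0,0.0014],"rotation":[0,0,0]}]'
python3 - <<'E'
from h import *
snap("wrist","w12");print(r.sense()["contact_force"]);crop("w12",190,30,330,260,2.5,"c18")
snap("scene","sc5");print(r.sense()["contact_force"]);snap("side","s5");print(r.sense()["contact_force"])
E
```

```text
clock: 32.15
eef_pos: [0.6348, -0.0102, 0.1081]
orientation: [1.0, -0.03, 0.001, 0.0]
contact_force: [-3.3, 0.8, 10.2]
gripper_width: -0.0003
[-2.91801658  0.28292471  9.05183626]
[-4.18314169  0.16625779  8.23160443]
[-4.06818788  0.64749301  8.65498321]
```

View pics/c18.png

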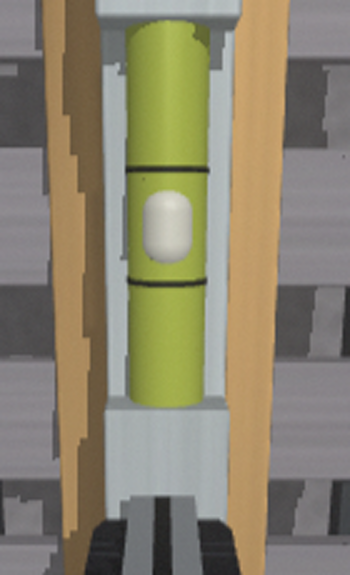

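View pics/sc5.png

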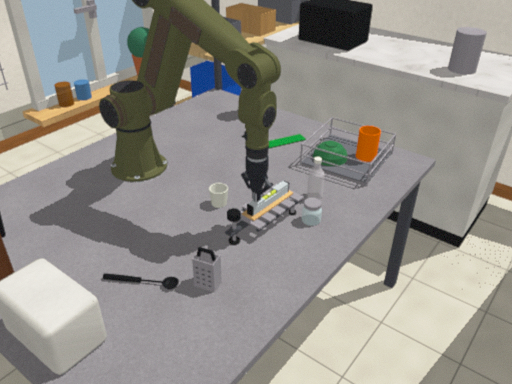

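```bash
python3 -m handwheel '[{"offset":[0,0,0.0003],"rotation":[0,0,0]},{"offset":[0,0,0.0003],"rotation":[0,0,0]},{"offset":[0,0,0.0003],"rotation":[0,0,0]},{"offset":[0,0,0.0003],"rotation":[0,0,0]},{"offset":[0,0,0.0003],"rotation":[0,0,0]},{"offset":[0,0,0.0003],"rotation":[0,0,0]},{"offset":[0,0,0.0003],"rotation":[0,0,0]},{"offset":[0,0,0.0003],"rotation":[0,0,0]}]'
python3 - <<'E'
from h import *
snap("wrist","w13")
for i in range(5):
    print(r.sense()["contact_force"]); r.snapshot("side")
crop("w13",190,30,330,260,2.5,"c19")
E
```

```text
clock: 33.3
eef_pos: [0.6348, -0.0101, 0.1081]
orientation: [1.0, -0.03, 0.001, 0.0]
contact_force: [-3.6, 0.7, 9.7]
gripper_width: 0.0001
[-3.40843735 -0.71139569  9.38544361]
[-3.8413824  -0.09099244 10.50529009]
[-4.20988773 -0.35477018 10.12090734]
[-2.95500021 -0.25669905 10.16487192]
[-4.45603481 -0.73218105  9.77934584]
```

View pics/c19.png

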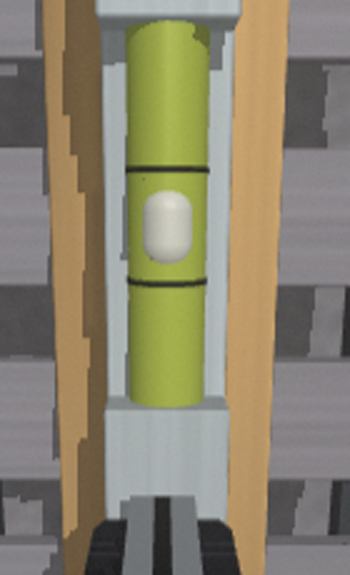

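Pressing steadily at about 10 N. The bubble (crop y 190–263) is centred between its lines (crop y 169 and 283).

```bash
python3 -c "
from cell import r
print(r.sign_off())"
```

```text
the job is handed in; nothing more can be done
None
```

The job is handed in at about 34 s of the 72 s, with the arm still pressing on the level and the bubble centred.

- **Board:** I laid the wood-coloured board along the middle of the shelf and let go. By the wrist camera it lay about 1 mm from the shelf's centre and within about 0.1° of its direction. The green board look-alike was left alone.
- **Level:** I stood it upright on the board, lengthwise, and let go.
- **Knob:** one clockwise turn of 54° moved the bubble from about 9 mm off centre to within 0.3 mm of it.
- **Press:** closed fingertips are on the flat shoulder at the screw end. The last readings were 9.4 to 10.5 N downward, with a sideways force of 3 to 4 N across the shelf that I left as it was. The bubble sits midway between its lines in the last wrist picture.
- **Everything else:** the cup, spoon, soap, jar and grater look unmoved in the last scene picture.

**Disagreement:** for the board, shelf and level, the scene camera was 12 to 18 mm off the side camera at the start. The side and wrist cameras agreed to about 5 mm, so I used the wrist camera for the moves. For the knob I used the given 180 mm distance and the side camera, because the first wrist views put it about 8 mm off.

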